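Hold the hidden bolt head behind the spectrometer bracket

TASK

The nut driver is running up the nut on the front of the spectrometer's mounting bracket, but the bolt is turning with it. Clear the two wooden packing blocks off the top into the blue waste bin, then reach down the narrow gap between bracket and spectrometer, grip the hidden bolt head firmly between the two fingers and hold it from turning for at least three seconds; finish while still holding it, and leave the vial, beaker, jar, white bottle and tin standing where they are.

Things in the scene. Friction and masses are not known exactly. Their poses are not given: they have to be found in the camera images.
- mount: Fixed assembly on an aluminium base plate 10 mm thick: dark steel bracket, compact blue-and-white spectrometer behind it, orange nut driver in front. Origin on the table directly below the centre of the bolt head; x along the bolt's axis from bracket to spectrometer (away from the robot), y along the bracket and the gap, z up.
- bracket_top (a point): Middle of the top edge of the bracket's upright plate, 135 mm above the table; axes as the mount's. Plate 260 mm wide (y), 6 mm thick, from 26 to 20 mm in front of the bolt head's centre; a flat top flange reaches 46 mm from the gap towards the robot.
- spectrometer_top (a point): Middle of the spectrometer's flat top, 135 mm above the table (level with the bracket); axes as the mount's. Box 220 x 300 mm (x, y); its blue front face stands 24 mm behind the bolt head's centre. On it at x = 41, y = 90 mm from here a sampling tower, radius 34 mm, 75 mm tall.
- driver (a point): Middle of the nut driver and its socket, 157 mm long on the bolt's axis in front of the bracket, radius 24 mm, 100 mm above the table; below the flange's height.
- gap_mouth (a point): Centre of the gap's mouth between bracket and spectrometer, 135 mm above the table, straight above the bolt head; axes as the mount's. Gap 44 mm wide along x (20 mm to the bracket side, 24 mm to the spectrometer side of this point), open at the top and both ends, floor 10 mm above the table. Only the packing blocks lie over it.
- bolt_head (a point): Centre of the yellow hex bolt head in the gap, 100 mm above the table, 35 mm below the mouth. Head 24 mm across flats (27.7 across corners), 16 mm thick along the mount's x, set off the bracket by a black sleeve 12 mm long, radius 9 mm. Grip it from above, fingers closing along the mount's y. Its x axis is the bolt's axis.
- bolt (a joint): Angle of the bolt about the mount's x axis, rad; two flats are upright at 0 and every 1.047 rad. Unheld, the driver drags it round at about +0.03 rad/s with a torque of 0.1 N m, without end; a straight-down grip of 20 N or more stops it at any head angle. The nut in front turns faster and goes on turning in any case.
- block_a: Loose pale wooden packing block 100 x 34 x 30 mm (x, y, z), 60 g, lying flat across the gap on bracket flange and spectrometer top, its length roughly across the gap. Origin at the centre of its underside.
- block_b: Loose brown wooden packing block 90 x 40 x 32 mm (x, y, z), 70 g, lying likewise across the gap. Origin at the centre of its underside. Either block may be the one right over the bolt.
- bin: Blue open waste bin, fixed, 200 x 180 x 100 mm (x, y, height), wall 5 mm, to the left or right of the mount. Origin under the centre of its floor.
- vial: Glass vial with red cap, radius 16, 45 mm tall, standing on top of the spectrometer. Leave it alone. Origin under its centre.
- beaker: Glass beaker, radius 35, 90 mm tall, in the aluminium tray across the mount from the bin. Leave it alone. Origin under its centre.
- jar: Amber jar with black cap, radius 22, 55 mm tall, in the same tray. Leave it alone. Origin under its centre.
- solvent: White plastic bottle with blue cap, radius 34, 150 mm tall, on the table at the far left. Leave it alone. Origin under its centre.
- tin: Steel parts tin, radius 35, 60 mm tall, on the table at the far right. Leave it alone. Origin under its centre.

How it is judged (in metres and radians):
On the way, in this order (a step that is already met when the one before it is completed fails the run):
1. both packing blocks lie in the bin, let go (x of block_a in the frame of bin between -0.1 and 0.1 m and y of block_a in the frame of bin between -0.09 and 0.09 m and z of each of block_a, block_b in the frame of bin below 0.095 m and linear speed of each of block_a, block_b below 0.05 m/s and x of block_b in the frame of bin between -0.1 and 0.1 m and y of block_b in the frame of bin between -0.09 and 0.09 m and contact force between the fingers and block_a below 0.2 N and contact force between the fingers and block_b below 0.2 N), for 0.2 s.
2. the bolt head is gripped between the fingers and kept from turning (contact force between the fingers and bolt above 6 N and distance between the grasp point and bolt_head below 0.022 m and velocity of joint bolt between -0.008 and 0.008 rad/s), for 2 s.
At the end, for the whole second after the job is handed in: Both blocks are in the bin at rest, not touched by the fingers; the fingers grip the bolt head with more than 6 N, the TCP within 22 mm of the head's centre, and the bolt turns slower than 0.008 rad/s (unheld: 0.03). This was so for 2 s before the end and through the last second (all of step 1 and all of step 2); the arm keeps its last pose, push and grip.
It fails at once if glassware (vial, beaker, jar) moved more than 30 mm or knocked over (distance of any of vial, beaker, jar from where it was at the start of the episode above 0.03 m or angle between any of vial, beaker, jar's own z axis and vertical above 0.4 rad).
It fails at once if solvent bottle or tin moved more than 30 mm or knocked over (distance of any of solvent, tin from where it was at the start of the episode above 0.03 m or angle between any of solvent, tin's own z axis and vertical above 0.4 rad).
It also fails if it takes over 72 s, if anything falls off the work surface, if the arm or the gripper's body presses on something with over 40 N, if the wrist force passes 120 N, or if a joint passes its speed limit or range.

ROBOT

A 6-joint arm with a two-finger parallel gripper is mounted at the origin on the work surface. World frame = base frame: x ahead of the robot, y to its left, z up, the work surface at z = 0. Lengths are in m, angles in degrees, forces in N, time in s.
With the tool pointing down it reaches from about 0.25 to 0.725 m from the base axis. Payload 9.7 kg.
Tool frame: the origin (TCP) lies between the finger pads, 19 mm behind the fingertips; this is the grasp point; z points along the fingers, y is the line along which they close (so a half turn about z gives the same grasp; the last joint's range is limited). The gripper opens to 85 mm and grips with 20 to 120 N. Pads are 22 mm wide; open, the fingers measure 114 mm over their backs; the gripper's body (76 mm by 85 mm) begins 54 mm behind the grasp point. The pads swing forward as they close: fully open they stand 13 mm farther back than shut.
Start: joints at [75.974, 4.979, 10.078, 95.1, 0, 90], TCP at [0.133, 0.534, 0.25] pointing down, gripper open.
Joint ranges: [-179.16, 179.16], [-48.56, 103.87], [-65.8, 70.77], [-126.05, 130.52], [-82.76, 87.17], [-180, 180]. Speed limits (degrees/s): [127.2, 127.2, 147.25, 180, 180, 180].

INTERFACE

Orientations are given as [roll, pitch, yaw] about the fixed x, y, z axes, in that order (R = Rz(yaw) Ry(pitch) Rx(roll)).
In Python, from workcell import * gives the robot as it stands.
- The arm moves only by the tool servo_tool, never from a script. Its argument "moves" is a list of rows, each a list of 4 numbers: the shift along the world's x, y, z in shares of 80 cm (1.0 is 80 cm), then the turn about the world's z in parts of the range, where 1.0 means 2 rad. A call has 1 to 20 rows; each row is the pose to reach, as a shift and turn from the pose commanded when the call began; what a row does not reach only later rows make up. A row lasts 1/12 s, in which the tool goes at most 41.7 mm and 7.16 degrees, less where a joint would pass 70% of its speed; a pose out of reach is approached as far as the arm can. A shift or turn number past 1, either way, is cut back to 1. A call with a gripper value outside its range is refused whole. "claw" is the closure, from 0 (fully open) to 1 (shut), set as the call begins (left out, the last holds). The fingers move at their own pace and stop on an object; "force" is the grip in N (left out, the last holds). Time passes only in rows, so rows that repeat a pose let the fingers close. It gives the time, the measured TCP pose, the force, the opening and the grip force at its end, in the units of the state.
- get_obs(): the state, without advancing time (a new reading comes with each control period).
- camera(name): name is "scene" or "side" or "wrist"; returns the picture (420x560x3 uint8, red, green, blue); there is no depth.
- get_calibration(name): a dict with "fx", "fy", "cx", "cy" (pixels), "k1" (the pictures are not rectified: a ray, as slopes to the right and down, at radius r is drawn at 1 + k1 r^2 times it, then the intrinsics apply), "rvec" (rotation vector, rad) and "tvec" (3), from world to camera coordinates, as OpenCV has them; the wrist camera has in their place "tool_from_camera" (4x4, takes a point from camera to tool coordinates, whose origin is the TCP and whose axes are the flange's). Camera axes: x right, y down, z forward; pixel columns grow to the right and rows downward; lengths in m; the calibration is good to about 2 mm. A picture is of the moment at which its call begins: read the wrist's pose just before it. get_calibration takes no time and is no camera call.
- job_done(): hands the job in; it is judged then, once.
The state is a dict: "time": time; "q": joint angles; "qd": joint speeds; "joint_efforts": joint torques, N m; "ee_pos": TCP position; "tcp_rot": TCP orientation; "wrist_force": force on the tool from outside, world axes, zero at the start; "torque": the same for the moment, N m; "opening": finger opening in m; "grasp_force": force on a finger pad.
Only numpy, scipy, OpenCV 4.12 (cv2) and the standard library are available. Lean on these libraries where they do the work, as an engineer would, in place of code of your own. Each camera call takes 0.05 s, during which the arm holds its last target. There are 200 camera calls.

## Working session

There is one attempt and no reset: what is moved stays moved. The work goes in short steps, Python scripts to look and compute and a tool call to move; the robot and the scene stay as the last step left them, time stands still between calls to the robot, and variables do not carry over. Pictures are saved under pics/ and viewed, at most 10 in all, crops included, and the job is handed in when it is done.

Besides the shell and the picture viewer there is one more tool, called after "Call:" as name(argument=value, ...) on one line, values as JSON. servo_tool: Moves the arm, as the interface text tells. Its arguments: {"type":"object","properties":{"moves":{"type":"array","items":{"type":"array","items":{"type":"number"}}},"claw":{"type":"number"},"force":{"type":"number"}},"required":["moves"]}

```bash
mkdir -p pics; ls; cat > h.py <<'E'
from workcell import *
import numpy as np, cv2
def snap(name,fn):
    o=get_obs(); im=camera(name); cv2.imwrite('pics/'+fn,im[:,:,::-1]); return o,im
E
python3 - <<'E'
from h import *
o,im=snap('scene','s0.png'); snap('side','d0.png'); snap('wrist','w0.png')
print(o['time'],o['ee_pos'],o['tcp_rot'],o['opening'])
for n in('scene','side','wrist'): print(get_calibration(n))
E
```

```text
pics
0.0 [0.1332375  0.53339543 0.2492834 ] [-1.79924236e+02  2.13896177e-04  1.65972204e+02] 0.0851264186845184
{'fx': 402.8502948519254, 'fy': 402.8502948519254, 'cx': 283.85762978568437, 'cy': 207.17021125439274, 'k1': -0.06560761742558693, 'rvec': array([ 1.3192017 ,  1.96560391, -1.06925111]), 'tvec': array([ 0.2186733 , -0.1869938 ,  1.44896503])}
{'fx': 488.8110928755343, 'fy': 488.8110928755343, 'cx': 276.77895701919346, 'cy': 210.89984037910574, 'k1': -0.12216874414354471, 'rvec': array([ 2.21227774, -0.92912366,  0.40710875]), 'tvec': array([-0.38949363,  0.33996675,  0.97451102])}
{'fx': 329.2012357742529, 'fy': 329.2012357742529, 'cx': 279.9218828891601, 'cy': 210.41233700941456, 'k1': -0.018856058522036007, 'tool_from_camera': array([[-4.13608102e-04, -9.66186542e-01, -2.57843740e-01,
         6.49266661e-02],
       [ 9.99999395e-01, -6.62418387e-04,  8.78097252e-04,
         5.51231169e-04],
       [-1.01920618e-03, -2.57843220e-01,  9.66186232e-01,
        -1.24872600e-01],
       [ 0.00000000e+00,  0.00000000e+00,  0.00000000e+00,
         1.00000000e+00]])}
```

View pics/s0.png

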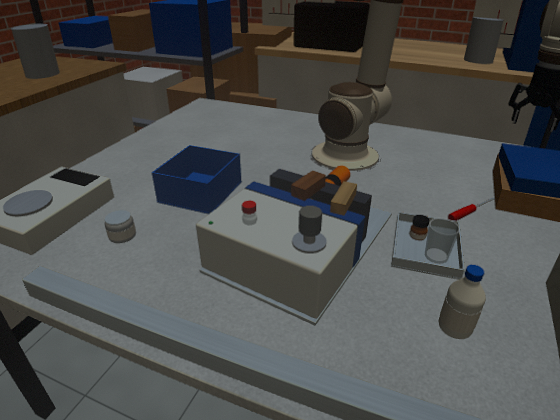

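View pics/d0.png

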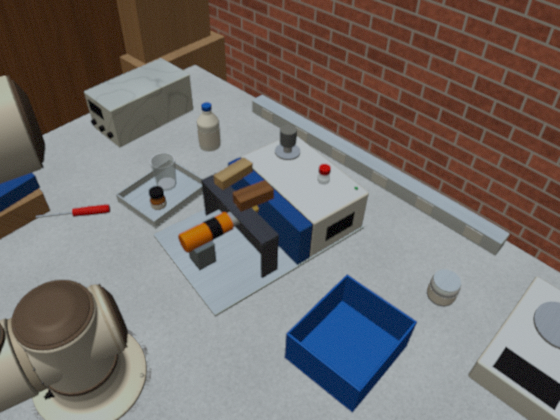

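Scene view: bin at (198,178), blocks at (309,184) brown and (345,197) pale, vial (249,212), tower (310,225). Side view: bin at (350,340), brown block (253,194), pale block (233,172), driver (207,232).

```bash
python3 - <<'E'
import cv2
a=cv2.imread('pics/d0.png')[130:320,150:410]; b=cv2.imread('pics/s0.png')[140:330,180:400]
cv2.imwrite('pics/dc.png',cv2.resize(cv2.convertScaleAbs(a,alpha=1.3),None,fx=3,fy=3,interpolation=cv2.INTER_CUBIC))
cv2.imwrite('pics/sc.png',cv2.resize(cv2.convertScaleAbs(b,alpha=1.6),None,fx=3,fy=3,interpolation=cv2.INTER_CUBIC))
E
```

```text
(no output)
```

View pics/dc.png

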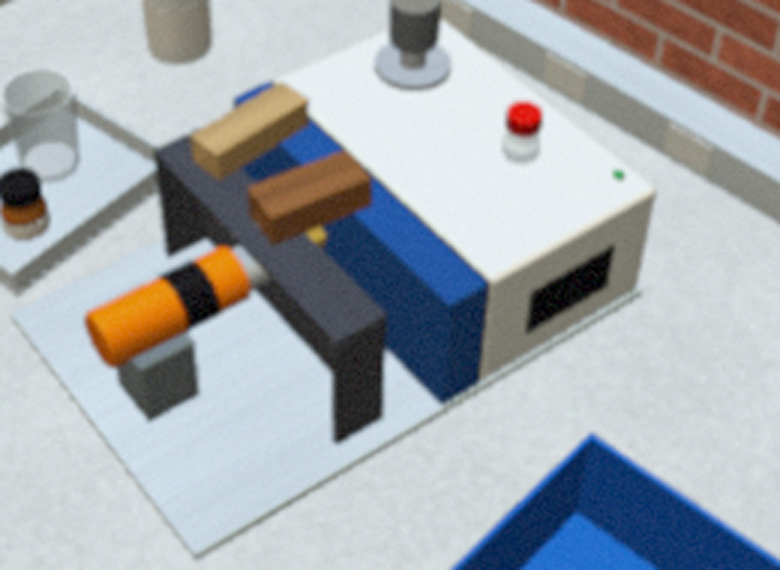

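View pics/sc.png

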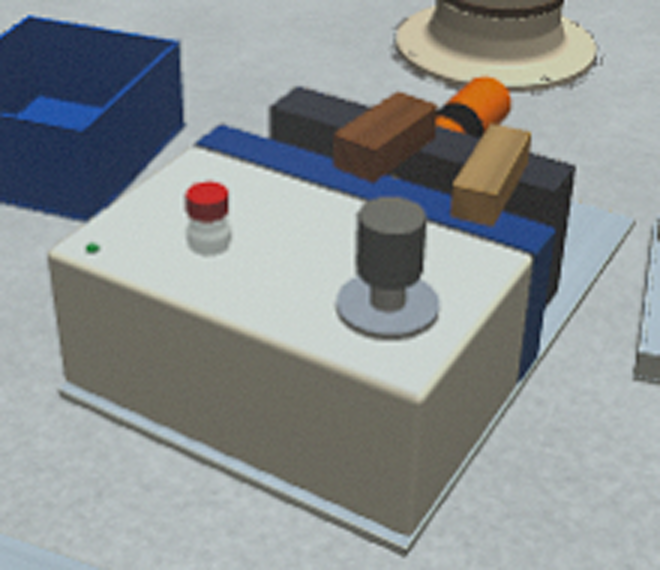

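Crops (3x): spectrometer top corners side (447,302),(653,192); scene (50,255),(420,402),(553,230),(220,126). The brown block's top spans side (250,187)-(371,183), and the pale one's (192,132)-(307,100). Yellow bolt head is visible at side (317,235), under the brown block.

```bash
cat >> h.py <<'E'
def cast(name,px,z,T=None):
    c=get_calibration(name); K=np.array([[c['fx'],0,c['cx']],[0,c['fy'],c['cy']],[0,0,1]])
    p=cv2.undistortPoints(np.array(px,float).reshape(-1,1,2),K,np.array([c['k1'],0,0,0,0]))[:,0]
    d=np.c_[p,np.ones(len(p))]
    if T is None:
        R=cv2.Rodrigues(c['rvec'])[0]; C=-R.T@c['tvec']; D=d@R
    else: C=T[:3,3]; D=d@T[:3,:3].T
    return C+D*((z-C[2])/D[:,2])[:,None]
E
python3 - <<'E'
from h import *
np.set_printoptions(precision=4,suppress=True)
S=lambda l,z: cast('scene',np.array(l)/3+[180,140],z)[:,:2]
D=lambda l,z: cast('side',np.array(l)/3+[150,130],z)[:,:2]
print('spec scene back-,back+,front+,front-\n',S([(50,255),(420,402),(553,230),(220,126)],.135))
print('spec side front-,back-,front+\n',D([(447,302),(653,192),(238,97)],.135))
print('bracket scene front-,front+,gap-\n',S([(297,88),(572,168),(270,106)],.135))
print('bracket side front-,gap-,front+\n',D([(335,345),(383,318),(160,152)],.135))
print('brown S\n',S([(373,93),(435,103),(380,155),(333,140)],.167),'\nD\n',D([(250,187),(268,213),(371,183),(345,152)],.167))
print('pale S\n',S([(492,126),(530,131),(497,192),(455,183)],.165),'\nD\n',D([(193,132),(214,153),(307,100),(277,84)],.165))
print('vial S',S([(208,187)],.18),'D',D([(524,107)],.18),'tower S',S([(392,215)],.21))
# bin by mask
for n in('scene','side'):
    im=cv2.imread('pics/'+('s0' if n=='scene' else 'd0')+'.png'); h=cv2.cvtColor(im,cv2.COLOR_BGR2HSV)
    m=cv2.inRange(h,(105,150,40),(125,255,255))
    cs=cv2.findContours(m,0,2)[0]
    for c in cs:
        x,y,w,hh=cv2.boundingRect(c)
        if cv2.contourArea(c)>3000 and y>100: 
            P=cv2.approxPolyDP(cv2.convexHull(c),4,True)[:,0]; print(n,P.tolist()); print(cast(n,P,.1)[:,:2])
E
```

```text
spec scene back-,back+,front+,front-
 [[ 0.7329 -0.137 ]
 [ 0.7786  0.1503]
 [ 0.5664  0.1835]
 [ 0.5198 -0.1073]]
spec side front-,back-,front+
 [[ 0.5126 -0.112 ]
 [ 0.7194 -0.1493]
 [ 0.5621  0.174 ]]
bracket scene front-,front+,gap-
 [[ 0.4321 -0.0746]
 [ 0.4744  0.1781]
 [ 0.4718 -0.083 ]]
bracket side front-,gap-,front+
 [[ 0.4242 -0.0829]
 [ 0.4675 -0.0893]
 [ 0.4694  0.1667]]
brown S
 [[0.4734 0.0101]
 [0.4704 0.062 ]
 [0.5652 0.0485]
 [0.5577 0.0079]] 
D
 [[ 0.4713  0.0572]
 [ 0.4615  0.0264]
 [ 0.5405 -0.0053]
 [ 0.5516  0.0342]]
pale S
 [[0.4861 0.1137]
 [0.4824 0.1432]
 [0.579  0.1422]
 [0.5787 0.1108]] 
D
 [[0.4838 0.1388]
 [0.479  0.108 ]
 [0.5764 0.1031]
 [0.5732 0.1357]]
vial S [[ 0.6732 -0.0405]] D [[ 0.6823 -0.0391]] tower S [[0.7014 0.1029]]
side [[347, 275], [415, 321], [403, 348], [352, 410], [286, 357], [287, 333]]
[[ 0.5149 -0.2522]
 [ 0.5202 -0.4239]
 [ 0.4522 -0.4408]
 [ 0.2869 -0.4456]
 [ 0.2815 -0.2911]
 [ 0.3206 -0.257 ]]
```

Units first: shifts go in shares of 80 cm and turns go in shares of 2 rad. So -46 cm / 80 = -0.575, 35 cm / 80 = 0.4375, 0.08 rad / 2 = 0.04.

Call:
servo_tool(moves=[[0.4375,-0.575,0.0625,0.04],[0.4375,-0.575,0.0625,0.04],[0.4375,-0.575,0.0625,0.04],[0.4375,-0.575,0.0625,0.04],[0.4375,-0.575,0.0625,0.04],[0.4375,-0.575,0.0625,0.04],[0.4375,-0.575,0.0625,0.04],[0.4375,-0.575,0.0625,0.04],[0.4375,-0.575,0.0625,0.04],[0.4375,-0.575,0.0625,0.04],[0.4375,-0.575,0.0625,0.04],[0.4375,-0.575,0.0625,0.04],[0.4375,-0.575,0.0625,0.04],[0.4375,-0.575,0.0625,0.04],[0.4375,-0.575,0.0625,0.04],[0.4375,-0.575,0.0625,0.04],[0.4375,-0.575,0.0625,0.04],[0.4375,-0.575,0.0625,0.04],[0.4375,-0.575,0.0625,0.04],[0.4375,-0.575,0.0625,0.04]], claw=0)

```text
time: 1.82
ee_pos: [0.4828, 0.0746, 0.3002]
tcp_rot: [180.0, 0.0, 170.7]
wrist_force: [0.3, -0.1, 0.0]
opening: 0.0854
grasp_force: 0.0
```

```bash
cat >> h.py <<'E'
from scipy.spatial.transform import Rotation as Ro
def wT(o):
    T=np.eye(4); T[:3,:3]=Ro.from_euler('xyz',o['tcp_rot'],degrees=True).as_matrix(); T[:3,3]=o['ee_pos']
    return T@get_calibration('wrist')['tool_from_camera']
E
python3 - <<'E'
from h import *
o,im=snap('wrist','w1.png'); np.save('T1.npy',wT(o)); print(o['time'],o['ee_pos'],o['tcp_rot'])
E
```

```text
1.8167 [0.48280963 0.07456401 0.30018773] [1.79991199e+02 2.01340760e-02 1.70662161e+02]
```

View pics/w1.png

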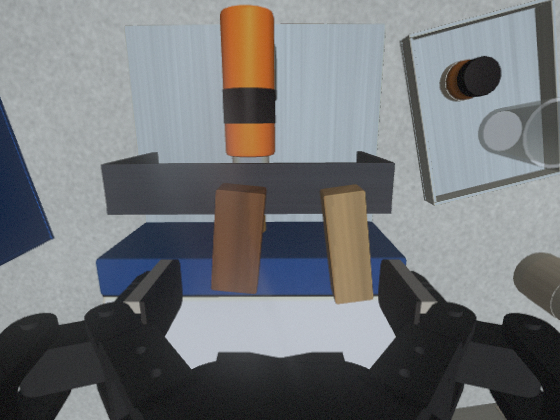

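Wrist view: bracket gap edge row 213 (105–392), spectrometer front top edge row 258 (98–405). Brown block spans (212–266, 186–292) and pale (321–372, 186–303). I'll zoom in for the corners.

```bash
python3 - <<'E'
import cv2
a=cv2.imread('pics/w1.png')[175:315,200:385]
cv2.imwrite('pics/w1c.png',cv2.resize(cv2.convertScaleAbs(a,alpha=1.4),None,fx=4,fy=4,interpolation=cv2.INTER_CUBIC))
E
```

```text
(no output)
```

View pics/w1c.png

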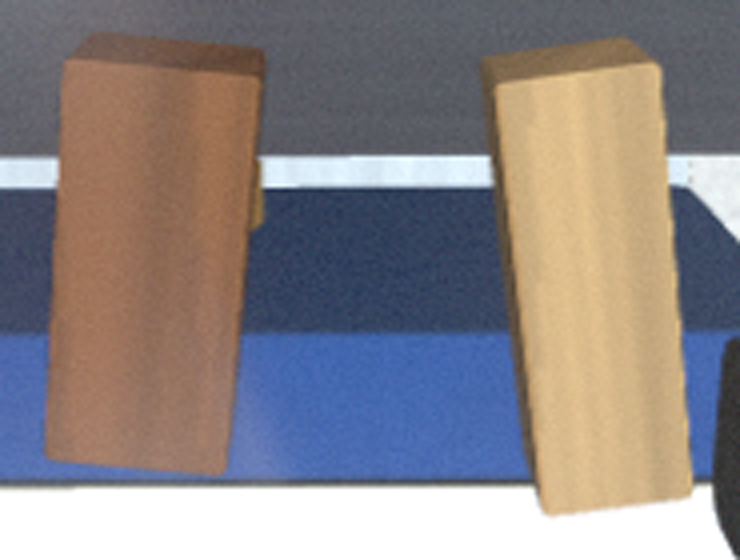

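Zoom shows clean top corners: brown (64,58),(263,77),(227,474),(45,459); pale (495,85),(661,64),(692,495),(545,515).

```bash
python3 - <<'E'
from h import *
np.set_printoptions(precision=4,suppress=True)
T=np.load('T1.npy')
W=lambda l,z: cast('wrist',np.array(l)/4+[200,175],z,T)[:,:2]
for n,l,z in(('brown',[(64,58),(263,77),(227,474),(45,459)],.167),('pale',[(495,85),(661,64),(692,495),(545,515)],.165)):
    P=W(l,z); a=(P[2]+P[3]-P[0]-P[1])/2; b=(P[1]+P[2]-P[0]-P[3])/2
    print(n,P.mean(0),'len',np.hypot(*a),np.hypot(*b),'yaw',np.degrees(np.arctan2(a[1],a[0])),'end yaw',np.degrees(np.arctan2(-b[0],b[1])))
F=cast('wrist',[(105,213.7),(392,213.7),(98,258.5),(405,258),(122,60)],.135,T)[:,:2]; print(F)
for a,b in((0,1),(2,3)):
    d=F[b]-F[a]; print('len',np.hypot(*d),'yaw',-np.degrees(np.arctan2(d[0],d[1])),'mid',(F[a]+F[b])/2)
E
```

```text
brown [0.5097 0.0349] len 0.08890336312476181 0.03975074707328927 yaw -15.001078621632624 end yaw -14.764728537277232
pale [0.5313 0.1273] len 0.0982902028334796 0.03315253904602381 yaw -1.177119330212356 end yaw -1.3968567746425768
[[ 0.4723 -0.0857]
 [ 0.5152  0.1742]
 [ 0.514  -0.1057]
 [ 0.5611  0.1832]
 [ 0.3486 -0.0335]]
len 0.26346839324064625 yaw -9.378347247033718 mid [0.4937 0.0442]
len 0.29275413002719275 yaw -9.260434896784973 mid [0.5375 0.0387]
```

In the tool's units: -14.3 cm / 80 = -0.1788, 2.7 cm / 80 = 0.0338, -0.1 rad / 2 = -0.05.

Call:
servo_tool(moves=[[0.0338,-0.05,-0.0625,-0.05],[0.0338,-0.05,-0.0875,-0.05],[0.0338,-0.05,-0.125,-0.05],[0.0338,-0.05,-0.15,-0.05],[0.0338,-0.05,-0.1625,-0.05],[0.0338,-0.05,-0.175,-0.05],[0.0338,-0.05,-0.1788,-0.05],[0.0338,-0.05,-0.1788,-0.05],[0.0338,-0.05,-0.1788,-0.05],[0.0338,-0.05,-0.1788,-0.05]])

```text
time: 2.7
ee_pos: [0.5109, 0.0338, 0.1584]
tcp_rot: [180.0, 0.1, 164.8]
wrist_force: [0.2, -0.7, -0.4]
opening: 0.0857
grasp_force: 0.0
```

Call:
servo_tool(moves=[[0,0,0,0],[0,0,0,0],[0,0,0,0],[0,0,0,0],[0,0,0,0],[0,0,0,0],[0,0,0,0],[0,0,0,0],[0,0,0,0],[0,0,0,0]], claw=1, force=30)

```text
time: 3.53
ee_pos: [0.5105, 0.0336, 0.1573]
tcp_rot: [180.0, 0.0, 164.8]
wrist_force: [0.3, 0.1, 5.9]
opening: 0.0396
grasp_force: 31.8
```

In the tool's units: -35 cm / 80 = -0.4375, -33 cm / 80 = -0.4125, 0.29 rad / 2 = 0.145.

Call:
servo_tool(moves=[[0,0,0.025,0],[0,0,0.0625,0],[0,0,0.1,0],[0,0,0.1375,0],[-0.0125,-0.0375,0.15,0.025],[-0.025,-0.075,0.15,0.05],[-0.0375,-0.125,0.15,0.075],[-0.05,-0.175,0.15,0.1],[-0.0625,-0.225,0.15,0.125],[-0.075,-0.275,0.15,0.145],[-0.0875,-0.325,0.15,0.145],[-0.1,-0.375,0.15,0.145],[-0.1125,-0.4125,0.15,0.145],[-0.1125,-0.4375,0.15,0.145],[-0.1125,-0.4375,0.15,0.145],[-0.1125,-0.4375,0.15,0.145]])

```text
time: 4.87
ee_pos: [0.4198, -0.3171, 0.276]
tcp_rot: [179.9, -0.1, -178.7]
wrist_force: [-0.4, 0.9, -1.6]
opening: 0.0396
grasp_force: 31.2
```

```bash
python3 - <<'E'
from h import *
print(cast('wrist',[(53,238)],.1,np.load('T1.npy')))
o,im=snap('wrist','w2.png'); np.save('T2.npy',wT(o)); print(o['time'],o['ee_pos'],o['tcp_rot'],o['opening'])
E
```

```text
[[ 0.49533901 -0.1691409   0.1       ]]
4.8667 [ 0.41980881 -0.31712914  0.27598819] [ 1.79925233e+02 -8.22356101e-02 -1.78679961e+02] 0.039552157232177976
```

View pics/w2.png

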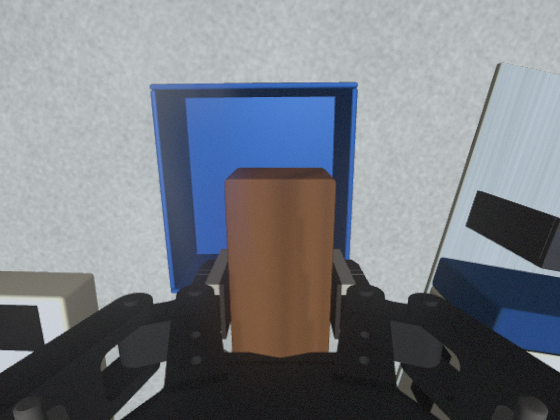

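Wrist view over the bin: brown block held, rim's near corners (152,87) and (357,84), far left corner (173,292).

```bash
python3 - <<'E'
from h import *
P=cast('wrist',[(152,87),(357,84),(173,292)],.1,np.load('T2.npy'))[:,:2]; print(P, (P[1]+P[2])/2, P[1]-P[0],P[2]-P[0])
E
```

```text
[[ 0.32726613 -0.42876619]
 [ 0.32096306 -0.25193088]
 [ 0.52317557 -0.42236706]] [ 0.42206932 -0.33714897] [-0.00630307  0.17683531] [0.19590944 0.00639913]
```

In the tool's units: -21.3 cm / 80 = -0.2663, -20 cm / 80 = -0.25.

Call:
servo_tool(moves=[[0,0,-0.0375,0],[0,0,-0.0875,0],[0,0,-0.1375,0],[0,0,-0.1875,0],[0,0,-0.225,0],[0,0,-0.25,0],[0,0,-0.2663,0],[0,0,-0.2663,0],[0,0,-0.2663,0],[0,0,-0.2663,0]])

```text
time: 5.75
ee_pos: [0.421, -0.3161, 0.0653]
tcp_rot: [-179.9, 0.1, -178.5]
wrist_force: [-0.4, -0.5, -0.3]
opening: 0.0395
grasp_force: 31.2
```

In the tool's units: 22 cm / 80 = 0.275, 19 cm / 80 = 0.2375.

Call:
servo_tool(moves=[[0,0,0,0],[0,0,0,0],[0,0,0,0],[0,0,0,0],[0,0,0,0],[0,0,0,0],[0,0,0.0375,0],[0,0,0.0875,0],[0,0,0.1375,0],[0,0,0.1875,0],[0,0,0.2375,0],[0,0,0.275,0],[0,0,0.275,0]], claw=0)

```text
time: 6.83
ee_pos: [0.4211, -0.3169, 0.2906]
tcp_rot: [-179.7, 0.4, -178.6]
wrist_force: [1.0, -0.9, -0.2]
opening: 0.0853
grasp_force: 0.0
```

In the tool's units: 44.4 cm / 80 = 0.555, 40 cm / 80 = 0.5, -0.05 rad / 2 = -0.025.

Call:
servo_tool(moves=[[0.0125,0.05,0,0],[0.025,0.1,0,0],[0.0375,0.15,0,-0.025],[0.05,0.2,0,-0.025],[0.0625,0.25,0,-0.025],[0.075,0.3,0,-0.025],[0.0875,0.35,0,-0.025],[0.1,0.4,0,-0.025],[0.1125,0.45,0,-0.025],[0.125,0.5,0,-0.025],[0.1375,0.555,0,-0.025],[0.1375,0.555,0,-0.025],[0.1375,0.555,0,-0.025],[0.1375,0.555,0,-0.025],[0.1375,0.555,0,-0.025]])

```text
time: 8.08
ee_pos: [0.5301, 0.1266, 0.284]
tcp_rot: [-180.0, -0.0, 178.5]
wrist_force: [-0.9, -0.3, -0.7]
opening: 0.0854
grasp_force: 0.0
```

```bash
python3 - <<'E'
from h import *
o,im=snap('wrist','w3.png'); np.save('T3.npy',wT(o)); print(o['time'],o['ee_pos'],o['tcp_rot'],o['opening'])
E
```

```text
8.0833 [0.53008967 0.12657067 0.28403932] [-1.79985387e+02 -1.23528390e-02  1.78525332e+02] 0.08537571975243162
```

View pics/w3.png

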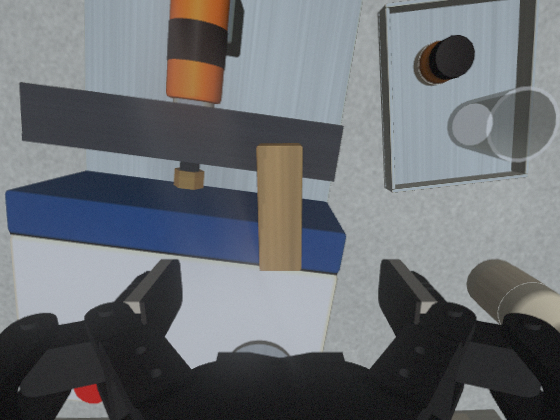

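Pale block stands unmoved, centred at (280,207) between the fingers. The bolt head is uncovered at (189,179).

In the tool's units: -12.6 cm / 80 = -0.1575, -12 cm / 80 = -0.15.

Call:
servo_tool(moves=[[0,0,-0.0375,0],[0,0,-0.075,0],[0,0,-0.1125,0],[0,0,-0.1375,0],[0,0,-0.15,0],[0,0,-0.1575,0],[0,0,-0.1575,0],[0,0,-0.1575,0],[0,0,-0.1575,0]])

```text
time: 8.88
ee_pos: [0.531, 0.1275, 0.1597]
tcp_rot: [180.0, 0.1, 178.6]
wrist_force: [0.1, -0.6, -0.0]
opening: 0.0852
grasp_force: 0.0
```

Call:
servo_tool(moves=[[0,0,0,0],[0,0,0,0],[0,0,0,0],[0,0,0,0],[0,0,0,0],[0,0,0,0],[0,0,0,0],[0,0,0,0],[0,0,0,0],[0,0,0,0]], claw=1, force=30)

```text
time: 9.72
ee_pos: [0.5304, 0.1277, 0.1583]
tcp_rot: [180.0, 0.0, 178.6]
wrist_force: [0.7, 0.5, 4.6]
opening: 0.0336
grasp_force: 31.2
```

```bash
python3 - <<'E'
from h import *
np.set_printoptions(precision=4,suppress=True)
# bolt head: yellow mask in w3
im=cv2.imread('pics/w3.png')[150:200,165:215]; h=cv2.cvtColor(im,cv2.COLOR_BGR2HSV)
m=cv2.inRange(h,(10,90,40),(30,255,255)); n,l,s,c=cv2.connectedComponentsWithStats(m)
T=np.load('T3.npy')
for i in range(1,n):
    if s[i][4]>30:
        x,y=s[i][0]+165,s[i][1]+150; w,hh=s[i][2:4]; print(x,y,w,hh,s[i][4],c[i]+[165,150])
        print(cast('wrist',[c[i]+[165,150],(x,y),(x+w,y+hh)],.112,T))
E
```

```text
174 169 30 20 469 [188.3475 179.4051]
[[0.5131 0.0442 0.112 ]
 [0.5033 0.0321 0.112 ]
 [0.5224 0.0578 0.112 ]]
```

In the tool's units: -48.3 cm / 80 = -0.6038, -10.8 cm / 80 = -0.135, 0.05 rad / 2 = 0.025.

Call:
servo_tool(moves=[[0,0,0.0375,0],[0,0,0.075,0],[0,0,0.1125,0],[0,0,0.15,0],[-0.0125,-0.05,0.15,0],[-0.025,-0.1,0.15,0],[-0.0375,-0.15,0.15,0.025],[-0.05,-0.2,0.15,0.025],[-0.0625,-0.25,0.15,0.025],[-0.075,-0.3,0.15,0.025],[-0.0875,-0.35,0.15,0.025],[-0.1,-0.4,0.15,0.025],[-0.1125,-0.45,0.15,0.025],[-0.125,-0.5,0.15,0.025],[-0.135,-0.55,0.15,0.025],[-0.135,-0.6038,0.15,0.025],[-0.135,-0.6038,0.15,0.025],[-0.135,-0.6038,0.15,0.025],[-0.135,-0.6038,0.15,0.025]])

```text
time: 11.3
ee_pos: [0.422, -0.3553, 0.2772]
tcp_rot: [179.9, -0.1, -178.6]
wrist_force: [0.2, 0.3, -0.1]
opening: 0.0334
grasp_force: 30.6
```

In the tool's units: -19 cm / 80 = -0.2375, -18 cm / 80 = -0.225.

Call:
servo_tool(moves=[[0,0,-0.0375,0],[0,0,-0.0875,0],[0,0,-0.1375,0],[0,0,-0.1875,0],[0,0,-0.225,0],[0,0,-0.2375,0],[0,0,-0.2375,0],[0,0,-0.2375,0],[0,0,-0.2375,0]])

```text
time: 12.05
ee_pos: [0.4235, -0.3558, 0.0908]
tcp_rot: [-179.9, 0.2, -178.5]
wrist_force: [-0.0, 0.1, -0.5]
opening: 0.0334
grasp_force: 30.6
```

In the tool's units: 20 cm / 80 = 0.25, 18 cm / 80 = 0.225.

Call:
servo_tool(moves=[[0,0,0,0],[0,0,0,0],[0,0,0,0],[0,0,0,0],[0,0,0,0],[0,0,0,0],[0,0,0.0375,0],[0,0,0.0875,0],[0,0,0.1375,0],[0,0,0.1875,0],[0,0,0.225,0],[0,0,0.25,0],[0,0,0.25,0],[0,0,0.25,0]], claw=0)

```text
time: 13.22
ee_pos: [0.4226, -0.3558, 0.2888]
tcp_rot: [-179.9, 0.1, -178.6]
wrist_force: [-0.4, 0.7, -0.4]
opening: 0.0857
grasp_force: 0.0
```

```bash
python3 - <<'E'
from h import *
o,im=snap('wrist','w4.png'); np.save('T4.npy',wT(o)); print(o['time'],o['ee_pos'],o['tcp_rot'],o['opening'])
E
```

```text
13.2167 [ 0.42263203 -0.35576385  0.28882689] [-1.79925466e+02  8.54528989e-02 -1.78562170e+02] 0.08566806277490202
```

View pics/w4.png

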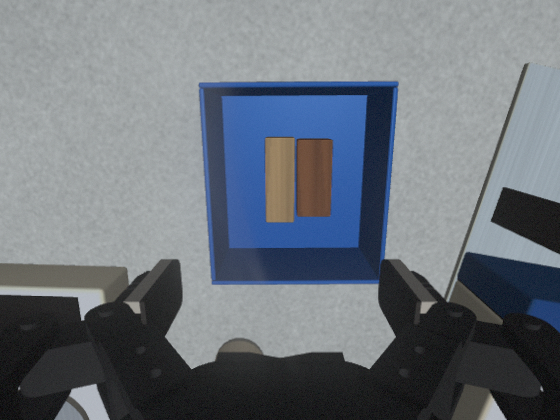

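Both blocks lie flat in the bin, pale at (280,180) and brown at (314,178). Now to the bolt.

In the tool's units: 39.9 cm / 80 = 0.4988, 9.1 cm / 80 = 0.1138, -0.187 rad / 2 = -0.0935.

Call:
servo_tool(moves=[[0.0125,0.05,0,0],[0.025,0.1,0,-0.025],[0.0375,0.15,0,-0.05],[0.05,0.2,0,-0.075],[0.0625,0.25,0,-0.0935],[0.075,0.3,0,-0.0935],[0.0875,0.35,0,-0.0935],[0.1,0.4,0,-0.0935],[0.1138,0.45,0,-0.0935],[0.1138,0.4988,-0.025,-0.0935],[0.1138,0.4988,-0.05,-0.0935],[0.1138,0.4988,-0.05,-0.0935],[0.1138,0.4988,-0.05,-0.0935],[0.1138,0.4988,-0.05,-0.0935],[0.1138,0.4988,-0.05,-0.0935]])

```text
time: 14.52
ee_pos: [0.5135, 0.0425, 0.249]
tcp_rot: [180.0, 0.1, 170.6]
wrist_force: [-0.7, 1.2, 0.7]
opening: 0.0856
grasp_force: 0.0
```

```bash
python3 - <<'E'
from h import *
np.set_printoptions(precision=4,suppress=True)
o,im=snap('wrist','w5.png'); T=wT(o); print(o['time'],o['ee_pos'],o['tcp_rot'])
h=cv2.cvtColor(im,cv2.COLOR_RGB2HSV); m=cv2.inRange(h,(10,90,40),(30,255,255)); m[:150]=0
n,l,s,c=cv2.connectedComponentsWithStats(m)
for i in range(1,n):
    if s[i][4]>60: print(s[i],c[i],cast('wrist',[c[i],s[i][:2],s[i][:2]+s[i][2:4]],.112,T)[:,:2])
a=im[100:300,150:410]; cv2.imwrite('pics/w5c.png',cv2.resize(cv2.convertScaleAbs(a[:,:,::-1],alpha=1.4),None,fx=3,fy=3))
E
```

```text
14.5167 [0.5135 0.0425 0.249 ] [179.9903   0.065  170.6315]
[262 191  33  24 623] [277.9807 203.1043] [[0.5124 0.0419]
 [0.5003 0.0308]
 [0.5247 0.0541]]
```

View pics/w5c.png

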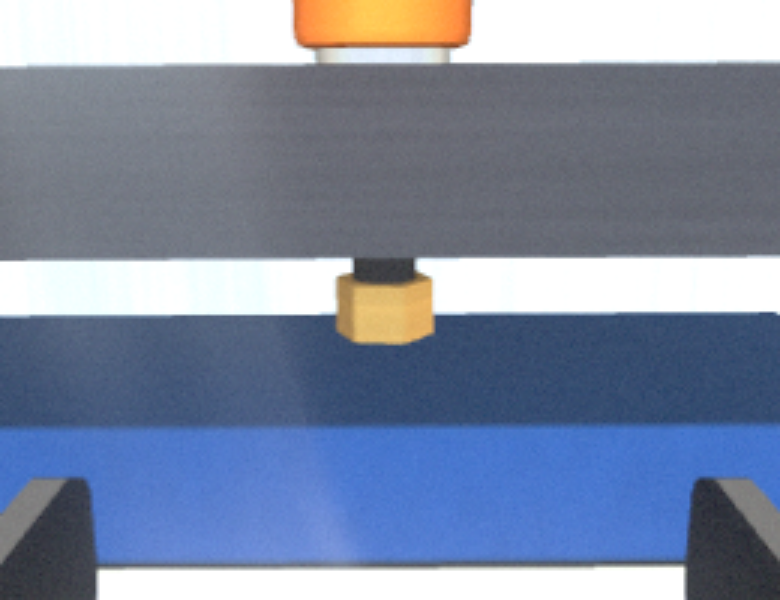

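Zoom: bolt head at (278,203) full-image px, gap clear (bracket edge row 186, spectrometer edge row 242), fingers well aligned along the gap. Descend.

In the tool's units: -11 cm / 80 = -0.1375, -10.5 cm / 80 = -0.1313.

Call:
servo_tool(moves=[[0.0013,0,-0.0375,0],[0.0013,0,-0.075,0],[0.0013,0,-0.1,0],[0.0013,0,-0.1188,0],[0.0013,0,-0.1313,0],[0.0013,0,-0.1375,0],[0.0013,0,-0.1375,0],[0.0013,0,-0.1375,0]])

```text
time: 15.23
ee_pos: [0.5147, 0.0433, 0.139]
tcp_rot: [180.0, 0.1, 170.7]
wrist_force: [-0.5, -0.0, 1.2]
opening: 0.0855
grasp_force: 0.0
```

In the tool's units: -3.8 cm / 80 = -0.0475, -3.4 cm / 80 = -0.0425.

Call:
servo_tool(moves=[[0,0,-0.0088,0],[0,0,-0.0175,0],[0,0,-0.0263,0],[0,0,-0.035,0],[0,0,-0.0425,0],[0,0,-0.0475,0],[0,0,-0.0475,0],[0,0,-0.0475,0],[0,0,-0.0475,0]])

```text
time: 15.98
ee_pos: [0.5144, 0.0436, 0.1003]
tcp_rot: [180.0, 0.0, 170.7]
wrist_force: [0.6, -0.2, 0.2]
opening: 0.085
grasp_force: 0.0
```

Call:
servo_tool(moves=[[0,0,0,0],[0,0,0,0],[0,0,0,0],[0,0,0,0],[0,0,0,0],[0,0,0,0],[0,0,0,0],[0,0,0,0],[0,0,0,0],[0,0,0,0],[0,0,0,0],[0,0,0,0]], claw=1, force=60)

```text
time: 16.98
ee_pos: [0.514, 0.0409, 0.1007]
tcp_rot: [-179.7, 0.0, 170.6]
wrist_force: [-3.9, -17.0, 7.1]
opening: 0.0246
grasp_force: 58.3
```

Call:
servo_tool(moves=[[0,0,0,0],[0,0,0,0],[0,0,0,0],[0,0,0,0],[0,0,0,0],[0,0,0,0],[0,0,0,0],[0,0,0,0],[0,0,0,0],[0,0,0,0],[0,0,0,0],[0,0,0,0],[0,0,0,0],[0,0,0,0],[0,0,0,0],[0,0,0,0],[0,0,0,0],[0,0,0,0],[0,0,0,0],[0,0,0,0]])

```text
time: 18.65
ee_pos: [0.514, 0.0409, 0.1007]
tcp_rot: [-179.7, 0.0, 170.6]
wrist_force: [-4.6, -16.7, 7.4]
opening: 0.0243
grasp_force: 58.3
```

Call:
servo_tool(moves=[[0,0,0,0],[0,0,0,0],[0,0,0,0],[0,0,0,0],[0,0,0,0],[0,0,0,0],[0,0,0,0],[0,0,0,0],[0,0,0,0],[0,0,0,0],[0,0,0,0],[0,0,0,0],[0,0,0,0],[0,0,0,0],[0,0,0,0],[0,0,0,0],[0,0,0,0],[0,0,0,0],[0,0,0,0],[0,0,0,0]])

```text
time: 20.32
ee_pos: [0.514, 0.0409, 0.1007]
tcp_rot: [-179.7, 0.0, 170.6]
wrist_force: [-4.8, -18.0, 7.3]
opening: 0.0244
grasp_force: 58.3
```

Call:
servo_tool(moves=[[0,0,0,0],[0,0,0,0],[0,0,0,0],[0,0,0,0],[0,0,0,0],[0,0,0,0],[0,0,0,0],[0,0,0,0],[0,0,0,0],[0,0,0,0],[0,0,0,0],[0,0,0,0],[0,0,0,0],[0,0,0,0],[0,0,0,0],[0,0,0,0],[0,0,0,0],[0,0,0,0],[0,0,0,0],[0,0,0,0]])

```text
time: 21.98
ee_pos: [0.514, 0.0409, 0.1007]
tcp_rot: [-179.7, 0.0, 170.6]
wrist_force: [-5.1, -17.4, 6.6]
opening: 0.0246
grasp_force: 58.3
```

Opening 24.4 mm means the fingers are on the flats. The grip has been steady at 58 N for 5 s.

```bash
python3 -c "
from workcell import *
print(job_done())"
```

```text
the job is handed in; nothing more can be done
None
```

I handed the job in with both packing blocks lying in the bin and the bolt head gripped on its flats at about 58 N, steady for the last 5 s (21.98 s of the 72 s used); `job_done()` gave no verdict, and I did not re-image the vial, beaker, jar, white bottle or tin at the end.

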